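Close the filter-plate press and hold its cam at full lift

TASK

Close the filter-plate press: first lower its clear, blue-framed cover by the black handle, gently and without letting it drop, until it rests fully shut on its stop. Only then take the black grip bar of the red cam lever and swing the lever up until it stands straight upright, where the cam lifts the plate highest, and finish holding it there with the fingers: the lever springs back if let go. Leave everything else on the bench where it stands.

Things in the scene. Friction and masses are not known exactly. Their poses are not given: they have to be found in the camera images.
- press: Filter-plate press, bolted down: grey base 170 x 170 mm, white walls left, right and far, tops at 96 mm, front open; a white filter plate on a lifting platen inside. Origin: centre of its underside, on the bench. x axis from its open front to its hinge side, y towards the cam lever side, z up. Turned up to 0.3 rad about the vertical.
- cover (a joint): Hinge angle (rad) of the clear, blue-framed cover (150 x 148 x 12 mm, 0.26 to 0.44 kg). 0 = shut, level, on its stop; starts standing open at 1.4 to 1.65; limit 1.75. Axis parallel to press y. Hinge friction holds it when nearly upright; let go lower down it falls shut.
- cover_hinge (a point): Point on the cover's hinge axis, mid-width: 75 mm along press x, 106 mm above the bench. Fixed to the press.
- cover_grip (a point): Middle of the cover's black round handle bar: 12 mm thick, 94 mm free length along press y, in the plane of the cover, 193 mm from the hinge axis and 45 mm beyond the cover's free edge, on a thin rod at each end. Cover shut: 118 mm in front (-x) of the press origin, 106 mm above the bench; cover upright: on top, about 300 mm up. Moves with the cover.
- cam_lever (a joint): Angle (rad) of the red cam lever on the press's +y side. 0 = level, pointing to the front (press -x), on its stop; grows as its end rises up and over to the back; 1.571 = straight up, highest lift; limit 2.2, lift falling again. A return spring always pulls it to 0: 0.2 N m at 0, 0.5 N m upright (5 N at the bar); it never stays up by itself.
- lever_axis (a point): Point on the cam lever's axis (parallel to press y), beside the middle of the grip bar: at 0, 132, 70 mm in the press frame. Fixed to the press.
- lever_bar (a point): Black round grip bar at the end of the red cam lever: 16 mm thick, 60 mm long, parallel to press y, outer end free, inner end at the 8 mm thick lever arm. This point: middle of the bar, 100 mm from lever_axis. Lever down: 70 mm above the bench, 100 mm in front (-x) of lever_axis; lever upright: 170 mm above the bench. Moves with the lever.
- platen (a joint): Lift of the platen, m: 0 with the lever down, 0.0117 at the cam's highest point, lever straight up.
- amber_bottle: Bystander, leave alone: amber glass bottle, red cap, 96 mm across, 240 mm tall. Origin: centre of its underside.
- clear_bottle: Bystander, leave alone: clear glass bottle, blue cap, 80 mm across, 170 mm tall. Origin: centre of its underside.
- flask: Bystander, leave alone: conical clear glass flask, 80 mm across the base, 120 mm tall. Origin: centre of its underside.
- pen_cup: Bystander, leave alone: glass beaker 72 mm across, 90 mm tall, with pens up to 140 mm high. Origin: centre of its underside.
- vial_rack: Bystander, leave alone: blue rack 70 x 150 mm with small amber vials, 52 mm tall. Origin: centre of its underside.
- tape_roll: Bystander, leave alone: roll of tape lying flat, 90 mm across, 22 mm tall. Origin: centre of its underside.
- pipette: Bystander, leave alone: white hand pipette lying flat, 230 mm long, 24 mm thick. Origin: centre of its underside below the middle of its white grip's rear end.

How it is judged:
By the outcome, as a careful person would: the job done as asked, in the order asked, and still so for the second after the job is handed in, while the arm keeps its last pose, push and grip.
It also fails if it takes over 51 s, if anything falls off the work surface, if the arm or the gripper's body presses on something with over 40 N, if the wrist force passes 120 N, or if a joint passes its speed limit or range.

ROBOT

A 7-joint arm with a two-finger parallel gripper is mounted at the origin on the work surface. World frame = base frame: x ahead of the robot, y to its left, z up, the work surface at z = 0. Lengths are in m, angles in degrees, forces in N, time in s.
With the tool pointing down it reaches from about 0.425 to 0.875 m from the base axis. Payload 4.7 kg.
Tool frame: the origin (TCP) lies between the finger pads; the fingertips stand env.tip_reach ahead of it and the grasp point (between the pads) lies 2 mm behind it (env.tip_reach is the distance from the TCP to the fingertips, in m); z points along the fingers, y is the line along which they close (so a half turn about z gives the same grasp; the last joint's range is limited). The gripper opens to 87 mm and grips with 3 to 60 N. Pads are 19 mm wide; open, the fingers measure 117 mm over their backs; the gripper's body (75 mm by 190 mm) begins 51 mm behind the grasp point.
Start: joints at [68.36, 18.392, -4.016, 83.108, 1.295, 78.541, -3.26], TCP at [0.248, -0.601, 0.24] pointing down, gripper open.
Joint ranges: [-163.93, 163.93], [-17.29, 119.83], [-79.2, 71.16], [3.27, 140.29], [-89.18, 269.18], [5.43, 117.66], [-154.24, 154.24]. Speed limits (degrees/s): [147.25, 147.25, 180, 180, 180, 180, 180].

INTERFACE

Orientations are given as [roll, pitch, yaw] about the fixed x, y, z axes, in that order (R = Rz(yaw) Ry(pitch) Rx(roll)).
In Python, from cell import env, read_camera gives the robot as it stands. The module is installed in compiled form; this text tells all that it offers.
- The arm moves only by the tool inch_along, called after "Call:" in YAML: its name, and indented under it one key for each argument. Schema: {"type":"object","properties":{"plan":{"type":"array","items":{"type":"number"},"minItems":5,"maxItems":40},"grip_n":{"type":"number"},"only":{"type":"string"},"quiet":{"type":"boolean"},"lines":{"type":"string"}},"required":["plan"],"additionalProperties":false}. plan is one flat list of numbers that holds 1 to 8 rows one after another, with no inner brackets; each row has 5 numbers: dx, dy, dz in m, then a turn about the tool's z in degrees, then the finger opening in m; each row is the pose to reach, as a shift and turn from the pose commanded when the call began, along the tool's axes at that moment; what a row does not reach only later rows make up. A row lasts 1/12 s, in which the tool goes at most 0.0417 m and 7.16 degrees, less where a joint would pass 70% of its speed; a pose out of reach is approached as far as the arm can. The fingers move at their own pace and stop on an object; grip_n is the grip in N (left out, the last holds). Time passes only in rows, so rows that do not move let the fingers close. The tool returns the time, the measured TCP pose, the force, the opening and the grip force at its end. only (a regular expression) keeps the lines of the reply that match it, lines (a string "A,B") keeps lines A to B, and quiet returns only ok. Input that does not fit is refused with a message, and nothing moves.
- env.get_obs(): the state, without advancing time (a new reading comes with each control period).
- read_camera(name): name is "scene" or "top" or "wrist"; returns a dict with "color" (384x512x3 uint8, blue, green, red), "fx", "fy", "cx", "cy" (pixels), "dist" ([k1, k2, p1, p2, k3] as OpenCV has them; the pictures are not rectified), "world_from_camera" (4x4, takes a point from camera to world coordinates). Camera axes: x right, y down, z forward; pixel columns grow to the right and rows downward; lengths in m; the calibration is good to about 2 mm. A picture is of the moment at which its call begins. There is no depth.
- env.sign_off(): hands the job in; it is judged then, once.
The state is a dict: "time_s": time; "qpos": joint angles; "joint_velocities": joint speeds; "effort": joint torques, N m; "tool_pos": TCP position; "tool_rot": TCP orientation; "force": force on the tool from outside, world axes, zero at the start; "wrist_torque": the same for the moment, N m; "grip_width": finger opening in m; "grasp_force": force on a finger pad.
Only numpy, scipy, OpenCV 4.12 (cv2) and the standard library are available. Lean on these libraries where they do the work, as an engineer would, in place of code of your own. Each camera call takes 0.05 s, during which the arm holds its last target. There are 200 camera calls.

## Working session

There is one attempt and no reset: what is moved stays moved. The work goes in short steps, Python scripts to look and compute and a tool call to move; the robot and the scene stay as the last step left them, time stands still between calls to the robot, and variables do not carry over. Pictures are saved under pics/ and viewed, at most 10 in all, crops included, and the job is handed in when it is done.

```bash
mkdir -p pics
```

Run:
```python
from cell import env, read_camera
import cv2,numpy as np
np.set_printoptions(precision=4,suppress=True)
for n in("scene","top"):
    c=read_camera(n); cv2.imwrite(f"pics/{n}0.png",c["color"])
    print(n,c["fx"],c["fy"],c["cx"],c["cy"],c["dist"]);print(c["world_from_camera"])
o=env.get_obs();print(o,env.tip_reach)
```

```text
scene 390.510469707095 390.510469707095 257.5196382548915 188.0222328884357 [0.0301 0.     0.     0.     0.    ]
[[-0.4728  0.7507 -0.4614  1.1287]
 [ 0.8811  0.4074 -0.24    0.2992]
 [ 0.0078 -0.5201 -0.8541  1.1587]
 [ 0.      0.      0.      1.    ]]
top 436.9197459269776 436.9197459269776 252.16080600834852 189.38810156603137 [0.0262 0.     0.     0.     0.    ]
[[ 0.0004 -0.9895  0.1445  0.36  ]
 [-1.     -0.0009 -0.0031  0.0046]
 [ 0.0032 -0.1445 -0.9895  1.3544]
 [ 0.      0.      0.      1.    ]]
{'time_s': 0.1, 'qpos': array([68.358 , 18.437 , -4.0168, 83.1695,  1.2961, 78.5417, -3.2613]), 'joint_velocities': array([ 0.0678, -0.1093,  0.0363, -0.16  ,  0.0676, -0.1508,  0.0592]), 'effort': array([ -0.0009, -49.2572,  -0.4061, -31.3399,  -0.0642,   0.0395,
         0.0001]), 'tool_pos': array([ 0.248 , -0.6003,  0.2385]), 'tool_rot': array([-179.8972,    0.0062,   22.4518]), 'force': array([-0.3436, -0.2199,  0.5209]), 'wrist_torque': array([ 0.0077, -0.0091, -0.0082]), 'grasp_force': 0.0, 'grip_width': 0.08689228958048514} 0.017
```

View pics/scene0.png

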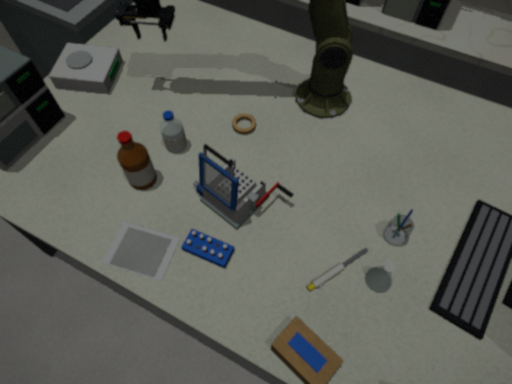

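View pics/top0.png

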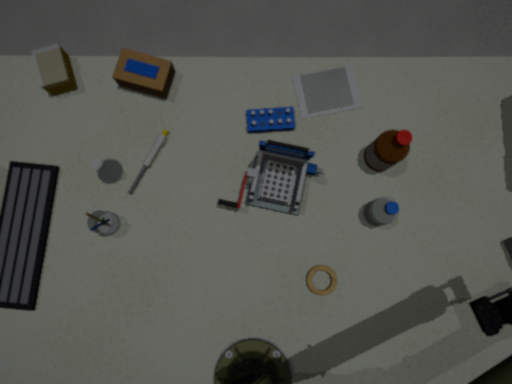

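Scene view: the press is at about (232,190), its handle at (215,157) and the lever bar at (285,190). In the top view the press is at (280,185), the upright cover at (287,150) and the lever bar at (229,204). The front faces the robot. I'll zoom in on both.

Run:
```python
import cv2,numpy as np
a=cv2.imread("pics/top0.png")[130:225,205:335]; b=cv2.imread("pics/scene0.png")[140:235,180:310]
f=lambda i:cv2.resize(i,None,fx=6,fy=6,interpolation=cv2.INTER_CUBIC)[:, :780]
A=f(a)[:300*2];B=f(b)
cv2.imwrite("pics/ct.png",np.clip(A*1.6,0,255)[:600]);cv2.imwrite("pics/cs.png",np.clip(B*1.6,0,255)[:600])
```

```text
[ WARN:0@0.054] global loadsave.cpp:1063 imwrite_ Unsupported depth image for selected encoder is fallbacked to CV_8U.
```

View pics/ct.png

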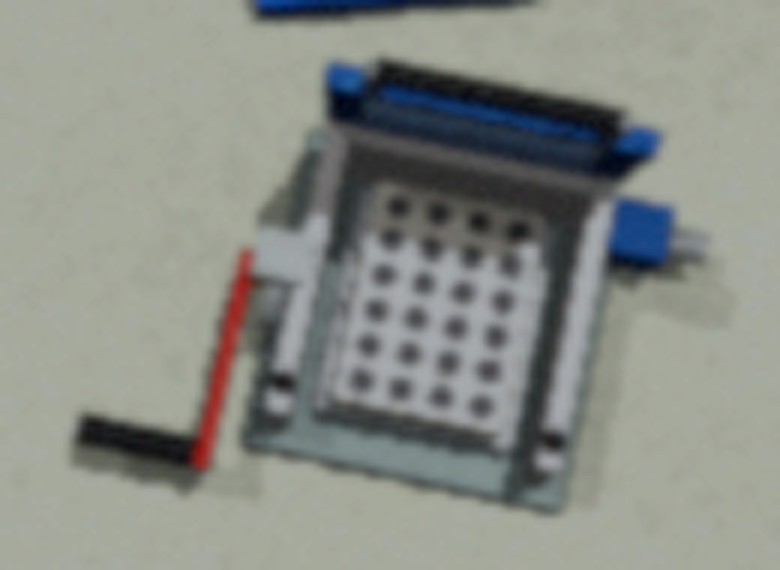

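View pics/cs.png

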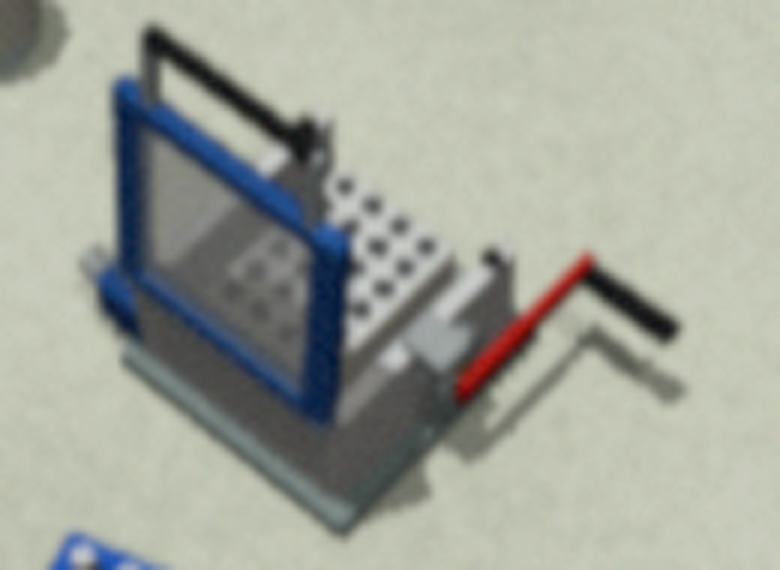

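Top crop: handle from (380,70) to (620,120), lever bar from (82,432) to (195,452), red arm along (245,255)-(203,462). Scene crop: handle from (152,38) to (300,140), lever bar from (588,268) to (672,330). Next I triangulate these points.

Create h.py:
```python
import cv2,numpy as np
from cell import env, read_camera
np.set_printoptions(precision=4,suppress=True)
def ray(c,p):
    K=np.array([[c["fx"],0,c["cx"]],[0,c["fy"],c["cy"]],[0,0,1]])
    u=cv2.undistortPoints(np.array([[p]],float),K,np.array(c["dist"]))[0,0]
    T=c["world_from_camera"];return T[:3,3],T[:3,:3]@[u[0],u[1],1]
def plane(c,p,z):
    o,d=ray(c,p);return o+d*(z-o[2])/d[2]
def tri(r1,r2):
    A=np.c_[r1[1],-r2[1]];s=np.linalg.lstsq(A,r2[0]-r1[0],rcond=None)[0]
    a=r1[0]+s[0]*r1[1];b=r2[0]+s[1]*r2[1];return (a+b)/2,np.linalg.norm(a-b)
```

Run:
```python
from h import *
t=read_camera("top");s=read_camera("scene")
P=lambda u,o:(o[0]+(u[0]+.5)/6-.5,o[1]+(u[1]+.5)/6-.5)
T=lambda u:P(u,(205,130));S=lambda u:P(u,(180,140))
for n,a,b in(("hR",(620,120),(152,38)),("hL",(380,70),(305,142)),("lin",(198,452),(588,268)),("lout",(80,432),(675,330))):
    print(n,*tri(ray(t,T(a)),ray(s,S(b))))
hR=plane(t,T((620,120)),.3);hL=plane(t,T((380,70)),.3);print("z.3",hR,hL)
li=plane(t,T((195,452)),.07);lo=plane(t,T((82,432)),.07);print("z.07",li,lo,plane(t,T((138,442)),.07))
la,lb=plane(t,T((245,255)),.07),plane(t,T((203,462)),.07);print("arm",la,lb)
f=[plane(t,T(p),.012) for p in((245,440),(560,508))];print("base front",f)
for q in(hL-hR,lo-li,f[0]-f[1]): print(np.degrees(np.arctan2(-q[0],q[1])),np.linalg.norm(q))
q=la-lb;print(np.degrees(np.arctan2(q[1],q[0])))
```

```text
hR [ 0.6135 -0.1356  0.298 ] 0.0024945420897726058
hL [ 0.6338 -0.0389  0.3056] 0.0030066599203086436
lin [0.5001 0.0446 0.0759] 0.002385850020474449
lout [0.5105 0.1026 0.0719] 0.00196376245888929
z.3 [ 0.6136 -0.1364  0.3   ] [ 0.6346 -0.0377  0.3   ]
z.07 [0.5012 0.0451 0.07  ] [0.5111 0.1009 0.07  ] [0.5061 0.0732 0.07  ]
arm [0.5999 0.0207 0.07  ] [0.4963 0.0411 0.07  ]
base front [array([0.5138, 0.0212, 0.012 ]), array([ 0.4788, -0.1405,  0.012 ])]
-12.04247981433955 0.1009689708576217
-10.045741329617904 0.05661122064293106
-12.199592235578718 0.16549551111196595
-11.140146160968545
```

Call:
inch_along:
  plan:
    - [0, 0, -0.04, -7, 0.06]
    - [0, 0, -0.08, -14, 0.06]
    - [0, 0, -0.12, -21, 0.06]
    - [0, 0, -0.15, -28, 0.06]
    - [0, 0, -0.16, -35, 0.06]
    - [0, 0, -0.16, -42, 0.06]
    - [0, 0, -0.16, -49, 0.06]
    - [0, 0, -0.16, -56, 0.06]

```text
refused: plan[0]: [0, 0, -0.04, -7, 0.06] is not of type 'number' (schema: type "number"). Nothing was moved.
```

The call was refused and nothing moved: it wants one flat list, 5 numbers to a row, no inner brackets. Same move again in that form.

Call:
inch_along:
  plan: [0, 0, -0.04, -7, 0.06, 0, 0, -0.08, -14, 0.06, 0, 0, -0.12, -21, 0.06, 0, 0, -0.15, -28, 0.06, 0, 0, -0.16, -35, 0.06, 0, 0, -0.16, -42, 0.06, 0, 0, -0.16, -49, 0.06, 0, 0, -0.16, -56, 0.06]

```text
time_s: 0.87
tool_pos: [0.2482, -0.6008, 0.3997]
tool_rot: [180.0, 0.0, 78.8]
force: [0.3, -0.3, -0.1]
grip_width: 0.0603
grasp_force: 0.0
```

Call:
inch_along:
  plan: [0.29, 0.133, 0, 0, 0.06, 0.29, 0.133, 0, 0, 0.06, 0.29, 0.133, 0, 0, 0.06, 0.29, 0.133, 0, 0, 0.06, 0.29, 0.133, 0, 0, 0.06, 0.29, 0.133, 0, 0, 0.06, 0.29, 0.133, 0, 0, 0.06, 0.29, 0.133, 0, 0, 0.06]

```text
time_s: 1.53
tool_pos: [0.4392, -0.3385, 0.3999]
tool_rot: [179.9, -0.1, 78.7]
force: [0.6, 0.5, 1.4]
grip_width: 0.0599
grasp_force: 0.0
```

Call:
inch_along:
  plan: [0.288, 0.133, 0, 0, 0.06, 0.288, 0.133, 0, 0, 0.06, 0.288, 0.133, 0, 0, 0.06, 0.288, 0.133, 0, 0, 0.06, 0.288, 0.133, 0, 0, 0.06, 0.288, 0.133, 0, 0, 0.06, 0.288, 0.133, 0, 0, 0.06, 0.288, 0.133, 0, 0, 0.06]

```text
time_s: 2.2
tool_pos: [0.6261, -0.0826, 0.399]
tool_rot: [-180.0, -0.1, 78.7]
force: [-0.7, 0.3, -0.6]
grip_width: 0.06
grasp_force: 0.0
```

Run:
```python
from h import *
w=read_camera("wrist");cv2.imwrite("pics/w1.png",w["color"])
print(w["fx"],w["world_from_camera"],env.get_obs()["tool_pos"])
```

```text
303.3066456898883 [[ 0.9808 -0.1868 -0.0568  0.6413]
 [-0.1952 -0.9379 -0.2869 -0.0038]
 [ 0.0003  0.2924 -0.9563  0.5442]
 [ 0.      0.      0.      1.    ]] [ 0.6276 -0.0779  0.3982]
```

View pics/w1.png

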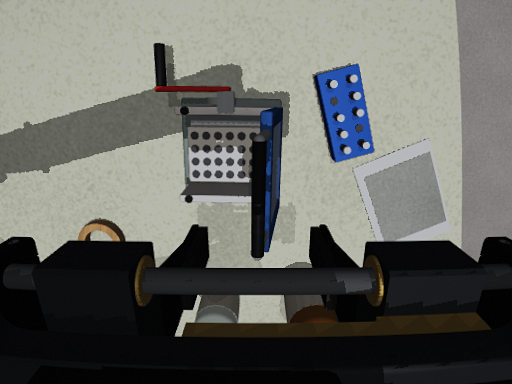

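The wrist view shows the handle bar from (260,138) to (258,256), centred between the fingers (columns about 205 and 315) and parallel to the pads.

Run:
```python
from h import *
w=read_camera("wrist");o=env.get_obs();print(o["tool_pos"],o["tool_rot"])
a=plane(w,(260,138),.302);b=plane(w,(258,258),.302);m=(a+b)/2;print(a,b,m,np.linalg.norm(a-b))
th=np.radians(78.5);d=m-o["tool_pos"];print(np.cos(th)*d[0]+np.sin(th)*d[1],np.sin(th)*d[0]-np.cos(th)*d[1])
i=plane(w,(160,48),.078);j=plane(w,(163,86),.078);print("lever",i,j,(i+j)/2)
```

```text
[ 0.6262 -0.081   0.3984] [-179.912    -0.2344   79.0117]
[ 0.6378 -0.0284  0.302 ] [ 0.616  -0.1327  0.302 ] [ 0.6269 -0.0806  0.302 ] 0.10658271833693779
0.0005603375242816907 0.000601697203485902
lever [0.5169 0.1    0.078 ] [0.5076 0.0479 0.078 ] [0.5123 0.0739 0.078 ]
```

Call:
inch_along:
  plan: [0.0, 0, 0.04, 0, 0.06, 0, 0, 0.08, 0, 0.06, 0, 0, 0.103, 0, 0.06, 0, 0, 0.103, 0, 0.06, 0, 0, 0.103, 0, 0.06]

```text
time_s: 2.72
tool_pos: [0.6236, -0.0889, 0.2958]
tool_rot: [-179.9, 0.0, 78.4]
force: [-0.4, -0.1, 0.1]
grip_width: 0.0602
grasp_force: 0.0
```

Call:
inch_along:
  plan: [0, 0, 0, 0, 0.03, 0, 0, 0, 0, 0.02, 0, 0, 0, 0, 0.01, 0, 0, 0, 0, 0.0, 0, 0, 0, 0, 0, 0, 0, 0, 0, 0, 0, 0, 0, 0, 0, 0, 0, 0, 0, 0]
  grip_n: 15

```text
time_s: 3.38
tool_pos: [0.6245, -0.0877, 0.2965]
tool_rot: [-180.0, 0.0, 78.5]
force: [0.3, -0.1, 0.4]
grip_width: 0.0144
grasp_force: 0.0
```

Call:
inch_along:
  plan: [0, 0, 0, 0, 0, 0, 0, 0, 0, 0, 0, 0, 0, 0, 0, 0, 0, 0, 0, 0]
  grip_n: 15

```text
time_s: 3.72
tool_pos: [0.6245, -0.0877, 0.2966]
tool_rot: [180.0, 0.0, 78.4]
force: [-0.5, 0.6, 0.6]
grip_width: 0.0113
grasp_force: 15.0
```

Run:
```python
from h import *
H=np.array([.0279,.193]);
# hinge in tool frame (y = press x, z down): relative to current grip
a0=np.arctan2(.298-.106,.0274)
for k in range(1,11):
    a=a0*(1-k/10);print(k,round(a,3),"dy %.4f dz %.4f"%(.193*(np.cos(a0)-np.cos(a)),.193*(np.sin(a0)-np.sin(a))))
print(env.get_obs()["tool_pos"])
```

```text
1 1.286 dy -0.0269 dz 0.0058
2 1.143 dy -0.0528 dz 0.0154
3 1.0 dy -0.0770 dz 0.0286
4 0.857 dy -0.0990 dz 0.0451
5 0.715 dy -0.1185 dz 0.0646
6 0.572 dy -0.1351 dz 0.0867
7 0.429 dy -0.1483 dz 0.1108
8 0.286 dy -0.1579 dz 0.1367
9 0.143 dy -0.1638 dz 0.1636
10 0.0 dy -0.1657 dz 0.1911
[ 0.6245 -0.0877  0.2966]
```

Call:
inch_along:
  plan: [0, -0.007, 0.001, 0, 0, 0, -0.0136, 0.0024, 0, 0, 0, -0.0205, 0.004, 0, 0, 0, -0.0269, 0.0058, 0, 0, 0, -0.0335, 0.0079, 0, 0, 0, -0.04, 0.0102, 0, 0, 0, -0.0465, 0.0127, 0, 0, 0, -0.0528, 0.0154, 0, 0]

```text
time_s: 4.38
tool_pos: [0.5721, -0.0764, 0.2809]
tool_rot: [-180.0, -0.0, 78.5]
force: [1.5, 2.1, -1.2]
grip_width: 0.0116
grasp_force: 15.0
```

Call:
inch_along:
  plan: [0, 0, 0, 0, 0]

```text
time_s: 4.47
tool_pos: [0.5711, -0.0762, 0.2806]
tool_rot: [-179.9, 0.0, 78.5]
force: [-0.3, 2.4, -0.1]
grip_width: 0.0113
grasp_force: 15.0
```

Call:
inch_along:
  plan: [0, -0.0123, 0.0063, 0, 0, 0, -0.0242, 0.0132, 0, 0, 0, -0.0355, 0.0211, 0, 0, 0, -0.0462, 0.0297, 0, 0, 0, -0.0563, 0.0392, 0, 0, 0, -0.0657, 0.0492, 0, 0, 0, -0.0744, 0.06, 0, 0, 0, -0.0823, 0.0713, 0, 0]

```text
time_s: 5.13
tool_pos: [0.4918, -0.0597, 0.2095]
tool_rot: [180.0, -0.1, 78.5]
force: [0.5, 3.6, -0.2]
grip_width: 0.0115
grasp_force: 15.0
```

Call:
inch_along:
  plan: [0, 0, 0, 0, 0]

```text
time_s: 5.22
tool_pos: [0.4905, -0.0595, 0.2077]
tool_rot: [-179.8, -0.1, 78.5]
force: [1.3, 3.9, -2.4]
grip_width: 0.0119
grasp_force: 15.0
```

Call:
inch_along:
  plan: [0, -0.0036, 0.006, 0, 0, 0, -0.007, 0.012, 0, 0, 0, -0.0102, 0.018, 0, 0, 0, -0.0132, 0.0241, 0, 0, 0, -0.0159, 0.0305, 0, 0, 0, -0.0185, 0.037, 0, 0, 0, -0.0208, 0.0435, 0, 0, 0, -0.0228, 0.05, 0, 0]

```text
time_s: 5.88
tool_pos: [0.4699, -0.0551, 0.1598]
tool_rot: [-180.0, -0.1, 78.5]
force: [-0.9, 5.0, 0.4]
grip_width: 0.0113
grasp_force: 15.0
```

Call:
inch_along:
  plan: [0, -0.0019, 0.006, 0, 0, 0, -0.0035, 0.012, 0, 0, 0, -0.0048, 0.019, 0, 0, 0, -0.0059, 0.0269, 0, 0, 0, -0.0067, 0.033, 0, 0, 0, -0.0073, 0.04, 0, 0, 0, -0.0077, 0.046, 0, 0, 0, -0.0078, 0.051, 0, 0]

```text
time_s: 6.55
tool_pos: [0.4619, -0.0538, 0.1083]
tool_rot: [-179.9, -0.1, 78.5]
force: [-1.5, 4.5, -0.9]
grip_width: 0.0118
grasp_force: 15.0
```

Call:
inch_along:
  plan: [0, 0, 0, 0, 0]

```text
time_s: 6.63
tool_pos: [0.4619, -0.0538, 0.1079]
tool_rot: [-179.9, -0.1, 78.5]
force: [0.9, 4.5, -1.8]
grip_width: 0.0115
grasp_force: 15.0
```

Call:
inch_along:
  plan: [0, 0, 0.001, 0, 0, 0, 0, 0.002, 0, 0, 0, 0, 0.003, 0, 0, 0, 0, 0.003, 0, 0]

```text
time_s: 6.97
tool_pos: [0.4619, -0.0539, 0.1056]
tool_rot: [-179.9, -0.0, 78.5]
force: [-0.4, 5.1, -1.5]
grip_width: 0.0114
grasp_force: 15.0
```

Call:
inch_along:
  plan: [0, 0, 0.001, 0, 0, 0, 0, 0.002, 0, 0, 0, 0, 0.003, 0, 0, 0, 0, 0.003, 0, 0]

```text
time_s: 7.3
tool_pos: [0.4619, -0.0539, 0.1031]
tool_rot: [-179.9, -0.0, 78.5]
force: [-1.9, 5.3, 2.7]
grip_width: 0.0114
grasp_force: 15.1
```

Call:
inch_along:
  plan: [0, 0, 0.001, 0, 0, 0, 0, 0.002, 0, 0, 0, 0, 0.002, 0, 0, 0, 0, 0.002, 0, 0]

```text
time_s: 7.63
tool_pos: [0.4619, -0.0539, 0.1026]
tool_rot: [-179.9, 0.0, 78.5]
force: [-7.3, 6.3, 14.4]
grip_width: 0.0115
grasp_force: 15.1
```

Call:
inch_along:
  plan: [0, 0, -0.001, 0, 0, 0, 0, -0.001, 0, 0.02, 0, 0, -0.001, 0, 0.035, 0, 0, -0.001, 0, 0.035, 0, 0, -0.001, 0, 0.035, 0, 0, -0.001, 0, 0.035]

```text
time_s: 8.13
tool_pos: [0.4623, -0.0553, 0.1018]
tool_rot: [180.0, 0.0, 78.4]
force: [-0.4, 0.8, 0.4]
grip_width: 0.0323
grasp_force: 0.0
```

Call:
inch_along:
  plan: [0, 0, -0.01, 0, 0.035, 0, 0, -0.04, 0, 0.035, 0, 0, -0.08, 0, 0.035, 0, 0, -0.1, 0, 0.035, 0, 0, -0.1, 0, 0.035]

```text
time_s: 8.55
tool_pos: [0.4655, -0.0549, 0.2076]
tool_rot: [179.4, 0.1, 78.4]
force: [0.4, 0.7, 0.6]
grip_width: 0.0349
grasp_force: 0.0
```

Run:
```python
from h import *
w=read_camera("wrist");cv2.imwrite("pics/w2.png",w["color"])
print(env.get_obs()["tool_pos"])
```

```text
[ 0.4641 -0.0549  0.205 ]
```

View pics/w2.png

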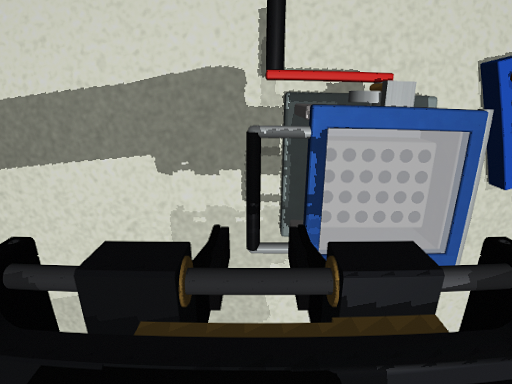

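The cover is flat and shut in this view: handle at column 253, rows 130-248, and lever bar at column 276, rows 0-72. Moving over to the lever bar.

Call:
inch_along:
  plan: [0.04, 0.005, 0, 0, 0.05, 0.08, 0.01, 0, 0, 0.05, 0.115, 0.0155, 0, 0, 0.05, 0.137, 0.0155, 0, 0, 0.05, 0.137, 0.0155, 0, 0, 0.05, 0.137, 0.0155, 0, 0, 0.05]

```text
time_s: 9.1
tool_pos: [0.504, 0.0779, 0.2008]
tool_rot: [-179.9, 0.0, 78.7]
force: [-0.4, -0.6, 0.2]
grip_width: 0.0495
grasp_force: 0.0
```

Run:
```python
from h import *
w=read_camera("wrist");cv2.imwrite("pics/w3.png",w["color"])
print(env.get_obs()["tool_pos"])
for p in((250,130),(250,180),(250,230)): print(p,plane(w,p,.07))
```

```text
[0.504  0.0761 0.2008]
(250, 130) [0.5061 0.1312 0.07  ]
(250, 180) [0.4966 0.0857 0.07  ]
(250, 230) [0.4861 0.0354 0.07  ]
```

View pics/w3.png

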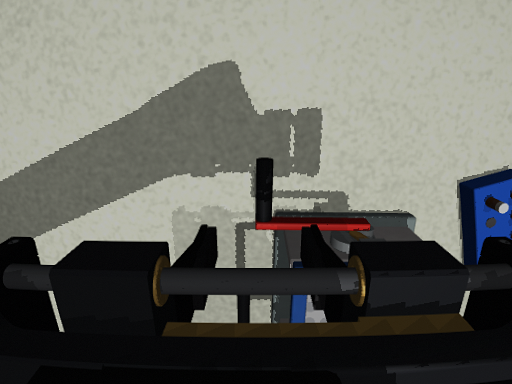

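The bar is at column 264, rows 158-220, with the red arm at row 224, between the fingers (columns about 210 and 312).

Run:
```python
from h import *
w=read_camera("wrist");o=env.get_obs();print(o["tool_pos"],o["tool_rot"])
a=plane(w,(264.5,160),.076);b=plane(w,(264,220),.076);m=(a+b)/2;print(a,b,m,np.linalg.norm(a-b))
th=np.radians(78.5);d=m-o["tool_pos"];print(np.cos(th)*d[0]+np.sin(th)*d[1],np.sin(th)*d[0]-np.cos(th)*d[1])
```

```text
[0.5042 0.0752 0.2009] [-179.9043    0.0727   78.3874]
[0.5139 0.1011 0.076 ] [0.5021 0.0439 0.076 ] [0.508  0.0725 0.076 ] 0.05844834425058727
-0.0019345701079348176 0.004277529545937289
```

Call:
inch_along:
  plan: [0, 0.003, 0.04, 0, 0.05, 0, 0.003, 0.08, 0, 0.05, 0, 0.003, 0.11, 0, 0.05, 0, 0.003, 0.132, 0, 0.05, 0, 0.003, 0.132, 0, 0.05, 0, 0.003, 0.132, 0, 0.05]

```text
time_s: 9.7
tool_pos: [0.5067, 0.0744, 0.069]
tool_rot: [-179.8, 0.1, 78.3]
force: [0.9, -0.8, 0.2]
grip_width: 0.0499
grasp_force: 0.0
```

Call:
inch_along:
  plan: [0, 0, 0, 0, 0.03, 0, 0, 0, 0, 0.02, 0, 0, 0, 0, 0.01, 0, 0, 0, 0, 0.0, 0, 0, 0, 0, 0, 0, 0, 0, 0, 0, 0, 0, 0, 0, 0, 0, 0, 0, 0, 0]
  grip_n: 20

```text
time_s: 10.37
tool_pos: [0.5083, 0.0759, 0.0702]
tool_rot: [179.9, -0.0, 78.4]
force: [1.0, -0.4, 1.5]
grip_width: 0.0156
grasp_force: 20.0
```

Call:
inch_along:
  plan: [0, 0, 0, 0, 0, 0, 0, 0, 0, 0]

```text
time_s: 10.53
tool_pos: [0.5083, 0.0759, 0.0702]
tool_rot: [179.9, -0.0, 78.4]
force: [1.9, 0.1, 1.6]
grip_width: 0.0153
grasp_force: 20.0
```

Run:
```python
import numpy as np
for k in range(1,11):
    a=k*np.pi/20;print(k,"dy %.4f dz %.4f"%(.1*(1-np.cos(a)),-.1*np.sin(a)))
```

```text
1 dy 0.0012 dz -0.0156
2 dy 0.0049 dz -0.0309
3 dy 0.0109 dz -0.0454
4 dy 0.0191 dz -0.0588
5 dy 0.0293 dz -0.0707
6 dy 0.0412 dz -0.0809
7 dy 0.0546 dz -0.0891
8 dy 0.0691 dz -0.0951
9 dy 0.0844 dz -0.0988
10 dy 0.1000 dz -0.1000
```

Call:
inch_along:
  plan: [0, 0.0003, -0.0078, 0, 0, 0, 0.0012, -0.0156, 0, 0, 0, 0.0028, -0.0233, 0, 0, 0, 0.0049, -0.0309, 0, 0, 0, 0.0076, -0.0383, 0, 0, 0, 0.0109, -0.0454, 0, 0, 0, 0.0148, -0.0522, 0, 0, 0, 0.0191, -0.0588, 0, 0]

```text
time_s: 11.2
tool_pos: [0.5237, 0.0726, 0.1284]
tool_rot: [-179.6, 0.1, 78.5]
force: [-6.2, 1.6, -2.3]
grip_width: 0.0154
grasp_force: 20.0
```

Call:
inch_along:
  plan: [0, 0, 0, 0, 0]

```text
time_s: 11.28
tool_pos: [0.5242, 0.0725, 0.1292]
tool_rot: [-179.6, 0.1, 78.5]
force: [-8.1, 1.6, -1.6]
grip_width: 0.0156
grasp_force: 20.0
```

Call:
inch_along:
  plan: [0, 0.005, -0.0061, 0, 0, 0, 0.0102, -0.0119, 0, 0, 0, 0.016, -0.0172, 0, 0, 0, 0.0221, -0.0221, 0, 0, 0, 0.0287, -0.0265, 0, 0, 0, 0.0355, -0.0303, 0, 0, 0, 0.0427, -0.0337, 0, 0, 0, 0.05, -0.0363, 0, 0]

```text
time_s: 11.95
tool_pos: [0.5719, 0.0625, 0.1679]
tool_rot: [-179.5, 0.3, 78.5]
force: [-13.2, -1.7, 15.4]
grip_width: 0.0155
grasp_force: 20.0
```

Call:
inch_along:
  plan: [0, 0.0076, -0.002, 0, 0, 0, 0.0153, -0.0037, 0, 0, 0, 0.0231, -0.0047, 0, 0, 0, 0.0309, -0.0049, 0, 0, 0, 0.0309, -0.0049, 0, 0, 0, 0.0309, -0.0049, 0, 0]

```text
time_s: 12.45
tool_pos: [0.6052, 0.0553, 0.1717]
tool_rot: [-179.9, 0.1, 78.4]
force: [-7.0, -1.3, 6.4]
grip_width: 0.015
grasp_force: 20.0
```

Run:
```python
from h import *
o=env.get_obs()
d=o["tool_pos"]-[.5083,.0759,.0702];th=np.radians(78.5);print(d,np.sin(th)*d[0]-np.cos(th)*d[1])
ims=[]
for n,(x,y) in(("top",(205,130)),("scene",(180,120))):
    ims.append(cv2.resize(read_camera(n)["color"][y:y+110,x:x+130],None,fx=3,fy=5 if 0 else 3,interpolation=cv2.INTER_CUBIC))
cv2.imwrite("pics/e.png",np.hstack(ims))
w=read_camera("wrist");cv2.imwrite("pics/w4.png",w["color"])
```

```text
[ 0.0969 -0.0206  0.1015] 0.0990320916182478
```

View pics/e.png

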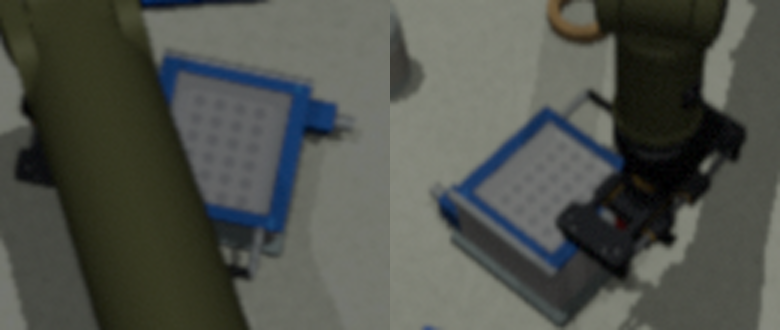

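View pics/w4.png

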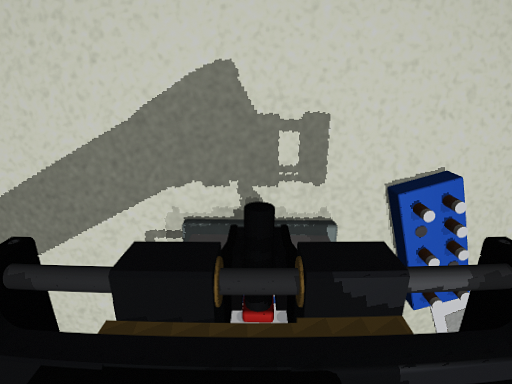

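The views show the cover shut and flat, and the lever bar held between the fingers. The position check puts it 99 mm of 100 mm along, and within 1 mm of upright by the handle-based reference too. I'll settle, recheck and hand in.

Call:
inch_along:
  plan: [0, 0.0005, 0, 0, 0, 0, 0.0005, 0, 0, 0, 0, 0.0005, 0, 0, 0, 0, 0.0005, 0, 0, 0, 0, 0.0005, 0, 0, 0, 0, 0.0005, 0, 0, 0]
  grip_n: 25

```text
time_s: 13.1
tool_pos: [0.6053, 0.0552, 0.1718]
tool_rot: [-179.9, 0.1, 78.4]
force: [-6.1, -1.7, 6.1]
grip_width: 0.0155
grasp_force: 25.0
```

Run:
```python
from h import *
o=env.get_obs();p=o["tool_pos"];th=np.radians(78.5)
s=lambda q:np.sin(th)*q[0]-np.cos(th)*q[1]
print(p,s(p)-s([.5083,.0759]),s(p)-s([.4619,-.0539])-.118,o["grip_width"],o["grasp_force"])
print(env.sign_off())
```

```text
[0.6053 0.0552 0.1718] 0.09917254619737442 0.000763094604428749 0.015483951338188227 25.01547396183014
the job is handed in; nothing more can be done
None
```

The job is handed in: the cover was lowered by its handle until it rested shut on its stop, and the cam lever is held with the fingers within about 1 mm of straight upright by my measurements (13 s on the clock); sign-off returned no verdict.

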